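Set the tray stop to the middle hole

TASK

The vial tray stands in one of the two tray rests. Set that rest's sliding stop in from its outermost hole to the middle hole: press its spring button down, slide it along the slot, and let the button pop fully up through the middle hole. Do not push the tray about, and leave the empty rest as it is.

Things in the scene. Friction and masses are not known exactly. Their poses are not given: they have to be found in the camera images.
- stop_cap (a point): Top centre of the black button cap (24 mm across, 28 tall, on a 6 mm stem) of the rest holding the tray. Up, its top is 108 mm over the worktop. It presses 15 mm straight down (2 to 4.5 N spring). Up in a hole it locks the stop; pressed 13 mm or more, cap, inner tube and stop plate slide together along the slot (about 1 N). It starts up in the outermost hole, nearest the stop plate.
- middle_hole (a point): Cap's top centre when popped up in the middle hole of that rest. Its x axis is the way to slide. The rest is bolted down; its tube is 40 mm wide, top 60 mm over the worktop, with three 21 mm holes 45 mm apart joined by a slot. Let go within 5 mm of a hole's centre, the button centres itself and pops up; elsewhere it stays down. In the middle hole the plate stands about 6 mm short of the tray.
- vial_tray: Small steel tray, 155 x 90 x 25 mm, with four vials standing in it (tops about 55 mm over the worktop), loose on the rest's 6 mm base plate, beside the tube and by the fixed fence. Origin: centre of its underside; its long side (its y axis) lies along the tube. In the third hole the stop plate would ram it.
- spare_cap (a point): Top centre of the same kind of button cap on the second, identical but empty rest. Not to be touched.

How it is judged:
At the end, for the whole second after the job is handed in: The button cap of the rest that holds the tray has popped up in the middle hole: within 6 mm of it along the tube and within 4 mm of its full height (x of stop_cap in the frame of middle_hole between -0.006 and 0.006 m and z of stop_cap in the frame of middle_hole above -0.004 m); the robot touches nothing.
It fails at once if the tray is pushed more than 20 mm from its place (distance of vial_tray from where it was at the start of the episode above 0.02 m).
It fails at once if the button of the empty rest is pressed or moved by more than 8 mm (distance of spare_cap from where it was at the start of the episode above 0.008 m).
It also fails if it takes over 32 s, if anything falls off the work surface, if the arm or the gripper's body presses on something with over 40 N, if the wrist force passes 120 N, or if a joint passes its speed limit or range.

ROBOT

A 6-joint arm with a two-finger parallel gripper is mounted at the origin on the work surface; the furniture and walls round the work are solid. World frame = base frame: x ahead of the robot, y to its left, z up, the work surface at z = 0. Lengths are in m, angles in rad, forces in N, time in s.
With the tool pointing down it reaches from about 0.375 to 0.9 m from the base axis. Payload 3.1 kg.
Tool frame: the origin (TCP) lies at the very end of the fingers, on their centre line; the grasp point (between the pads) lies 19 mm behind it; z points along the fingers, y is the line along which they close (so a half turn about z gives the same grasp; the last joint's range is limited). The gripper opens to 87 mm and grips with 3 to 60 N. Pads are 19 mm wide; open, the fingers measure 117 mm over their backs; the gripper's body (75 mm by 190 mm) begins 51 mm behind the grasp point.
Start: joints at [-1.28, 0.527, 1.433, -0, 1.181, -0.178], TCP at [0.283, -0.557, 0.223] pointing down, gripper open.
Joint ranges: [-3.08, 3.08], [-0.75, 2.2], [0.22, 2.44], [-1.43, 4.57], [0, 2.65], [-2.85, 2.85]. Speed limits (rad/s): [2.79, 2.79, 3.14, 3.14, 3.14, 3.14].

INTERFACE

Orientations are given as a unit quaternion [w, x, y, z].
In Python, from workcell import move_pose, move_l, goto_joints, ungrasp, close_gripper, sleep, ik, sense, grab_frame, IKError, close_job gives the robot as it stands. Calls block until the motion is done:
- move_pose(position, orientation): joint-space move of the TCP to a pose.
- move_l(position, rate=0.15, orientation=None): straight line of the TCP; orientation=None keeps the orientation; rate is the mean speed in m/s.
- goto_joints(angles): joint-space move.
- ungrasp() and close_gripper(strength=None): open the fingers fully, or close them until they stop; strength is the grip in N (None keeps the last).
- sleep(seconds).
- ik(position, orientation): joint angles nearest the present ones, or None.
- sense(): the state.
- grab_frame(name): name is "side" or "top" or "wrist"; returns a dict with "pixels" (420x560x3 uint8, red, green, blue), "fx", "fy", "cx", "cy" (pixels), "k1" (the pictures are not rectified: a ray, as slopes to the right and down, at radius r is drawn at 1 + k1 r^2 times it, then the intrinsics apply), "cam_to_world" (4x4, takes a point from camera to world coordinates). Camera axes: x right, y down, z forward; pixel columns grow to the right and rows downward; lengths in m; the calibration is good to about 2 mm. A picture is of the moment at which its call begins. There is no depth.
A pose or a line that the arm cannot do raises IKError and nothing moves.
- close_job(): hands the job in; it is judged then, once.
The state is a dict: "t": time; "qpos": joint angles; "joint_vel": joint speeds; "joint_torque": joint torques, N m; "tcp_pos": TCP position; "tool_rot": TCP orientation; "contact_force": force on the tool from outside, world axes, zero at the start; "ft_torque": the same for the moment, N m; "gripper_width": opening from 0.0 (shut) to 1.0 (fully open); "gripper_force": force on a finger pad.
Only numpy, scipy, OpenCV 4.12 (cv2) and the standard library are available. Lean on these libraries where they do the work, as an engineer would, in place of code of your own. Each camera call takes 0.05 s, during which the arm holds its last target. There are 200 camera calls.

## Working session

There is one attempt and no reset: what is moved stays moved. The work goes in short steps, each a Python script; the robot and the scene stay as the last script left them, time stands still between calls to the robot, and variables do not carry over. Pictures are saved under pics/ and viewed, at most 10 in all, crops included, and the job is handed in when it is done.

```bash
mkdir -p pics; cat > h.py <<'E'
import numpy as np, cv2
from workcell import *
def K(f): return np.array([[f["fx"],0,f["cx"]],[0,f["fy"],f["cy"]],[0,0,1.]]), np.array([f["k1"],0,0,0,0.])
def onz(f,uv,z):
    k,d=K(f); p=cv2.undistortPoints(np.array([[uv]],float),k,d,criteria=(3,50,1e-9))[0,0]
    T=np.array(f["cam_to_world"]); r=T[:3,:3]@[p[0],p[1],1]; o=T[:3,3]
    return o+r*(z-o[2])/r[2]
def proj(f,P):
    k,d=K(f); T=np.linalg.inv(np.array(f["cam_to_world"]))
    return cv2.projectPoints(np.array(P,float).reshape(-1,1,3),cv2.Rodrigues(T[:3,:3])[0],T[:3,3],k,d)[0][:,0]
def snap(n,file):
    import pickle
    f=grab_frame(n); cv2.imwrite(f"pics/{file}.png",cv2.cvtColor(np.asarray(f["pixels"]),cv2.COLOR_RGB2BGR)); pickle.dump(f,open(f"pics/{file}.pkl","wb")); return f
def load(file):
    import pickle
    return pickle.load(open(f"pics/{file}.pkl","rb"))
E
python3 - <<'E'
from h import *
for n in("top","side"):
    f=snap(n,n+"0"); print(n,np.round(f["cam_to_world"],3).tolist(),f["fx"],f["k1"])
s=sense(); print(s["t"],s["tool_rot"],s["gripper_width"])
E
```

```text
top [[-0.019, -0.991, 0.136, 0.452], [-1.0, 0.02, 0.004, 0.006], [-0.006, -0.136, -0.991, 0.944], [0.0, 0.0, 0.0, 1.0]] 406.2341006716515 -0.06833002165997908
side [[0.999, 0.042, -0.019, 0.608], [0.042, -0.667, 0.744, -0.755], [0.019, -0.744, -0.668, 0.741], [0.0, 0.0, 0.0, 1.0]] 426.7513861212266 -0.09940915832845494
0.1 [-9.77335536e-04  9.72538393e-01  2.32740444e-01 -6.71879344e-05] 1.0018958243436016
```

View pics/top0.png

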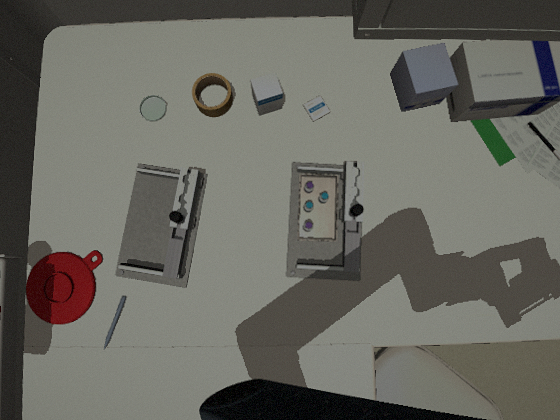

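View pics/side0.png

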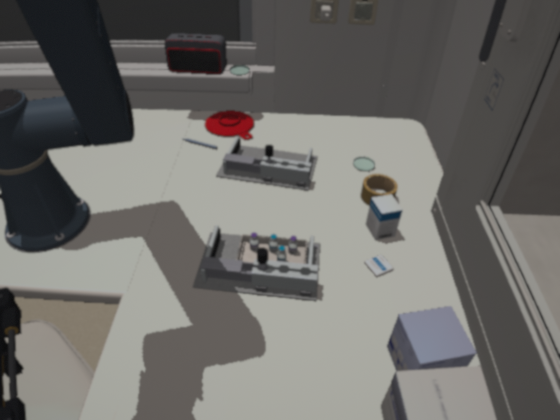

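The tray stands in the rest at top-view px (325,220), its cap near (357,210); in the side view the cap is near (262,256). The empty rest is the other one, with its cap at top (177,216). I'll enlarge both views.

```bash
python3 - <<'E'
import cv2
a=cv2.imread("pics/top0.png")[150:290,275:375]; b=cv2.imread("pics/side0.png")[220:300,195:330]
a=cv2.resize(a,None,fx=4.2,fy=4.2,interpolation=2)
b=cv2.resize(b,None,fx=5.5,fy=5.5,interpolation=2)
cv2.imwrite("pics/ta.png",a);cv2.imwrite("pics/sa.png",b)
E
```

```text
(no output)
```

View pics/ta.png

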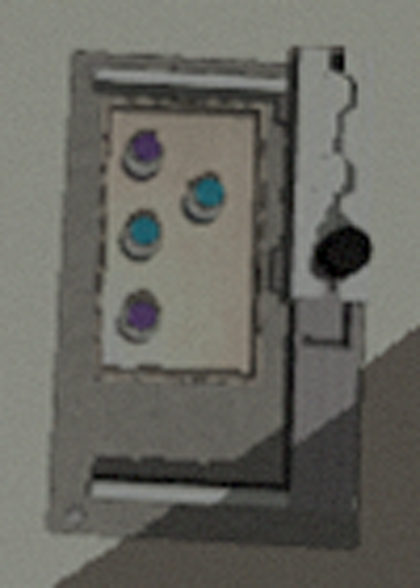

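View pics/sa.png

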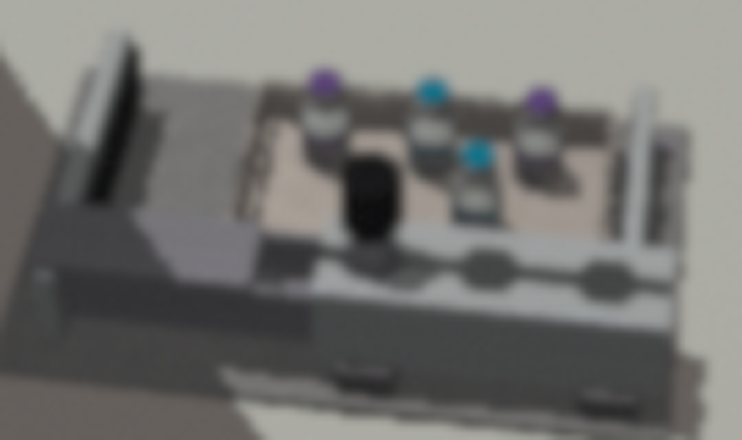

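```bash
python3 - <<'E'
from h import *
t=load("top0");s=load("side0")
T=lambda x,y:(275+(x+.5)/4.2-.5,150+(y+.5)/4.2-.5)
S=lambda x,y:(195+(x+.5)/5.5-.5,220+(y+.5)/5.5-.5)
p=lambda n,v:print(n,np.round(v,4))
p("cap top",onz(t,T(348,248),.108)); p("cap side",onz(s,S(371,172),.108))
h2=onz(s,S(490,268),.06);h3=onz(s,S(610,282),.06)
p("h2",h2);p("h3",h3);p("d",h3-h2); p("h1 extrap",2*h2-h3)
a=onz(t,T(292,50),.06);b=onz(t,T(292,297),.06);p("tube inner edge",[a,b,b-a])
print("base corners",[np.round(onz(t,T(*q),.006),3) for q in((76,52),(48,530),(356,545))])
print("tray",[np.round(onz(t,T(*q),.031),3) for q in((108,105),(263,112),(100,372),(254,378))])
E
```

```text
Traceback (most recent call last):
  File "h.py", line 5, in onz
    k,d=K(f); p=cv2.undistortPoints(np.array([[uv]],float),k,d,criteria=(3,50,1e-9))[0,0]
                ~~~~~~~~~~~~~~~~~~~^^^^^^^^^^^^^^^^^^^^^^^^^^^^^^^^^^^^^^^^^^^^^^^^^
cv2.error: OpenCV(4.12.0) :-1: error: (-5:Bad argument) in function 'undistortPoints'
> Overload resolution failed:
>  - undistortPoints() got an unexpected keyword argument 'criteria'
>  - undistortPoints() got an unexpected keyword argument 'criteria'
```

```bash
sed -i 's/cv2.undistortPoints(np.array(\[\[uv\]\],float),k,d,criteria=(3,50,1e-9))/cv2.undistortPointsIter(np.array([[uv]],float),k,d,None,None,(3,50,1e-9))/' h.py; python3 - <<'E'
from h import *
t=load("top0");s=load("side0")
T=lambda x,y:(275+(x+.5)/4.2-.5,150+(y+.5)/4.2-.5)
S=lambda x,y:(195+(x+.5)/5.5-.5,220+(y+.5)/5.5-.5)
p=lambda n,v:print(n,np.round(v,4))
p("cap top",onz(t,T(348,248),.108)); p("cap side",onz(s,S(371,172),.108))
h2=onz(s,S(490,268),.06);h3=onz(s,S(610,282),.06)
p("h2",h2);p("h3",h3);p("d",h3-h2); p("h1 extrap",2*h2-h3)
a=onz(t,T(292,50),.06);b=onz(t,T(292,297),.06);p("tube inner edge",[a,b,b-a])
print("base corners",[np.round(onz(t,T(*q),.006),3) for q in((76,52),(48,530),(356,545))])
print("tray",[np.round(onz(t,T(*q),.031),3) for q in((108,105),(263,112),(100,372),(254,378))])
E
```

```text
cap top [ 0.5661 -0.167   0.108 ]
cap side [ 0.5666 -0.1694  0.108 ]
h2 [ 0.6117 -0.1717  0.06  ]
h3 [ 0.6572 -0.176   0.06  ]
d [ 0.0455 -0.0043  0.    ]
h1 extrap [ 0.5662 -0.1674  0.06  ]
tube inner edge [[ 0.6798 -0.1522  0.06  ]
 [ 0.5475 -0.1463  0.06  ]
 [-0.1323  0.0059  0.    ]]
base corners [array([ 0.695, -0.04 ,  0.006]), array([ 0.429, -0.018,  0.006]), array([ 0.417, -0.185,  0.006])]
tray [array([ 0.658, -0.055,  0.031]), array([ 0.653, -0.14 ,  0.031]), array([ 0.512, -0.047,  0.031]), array([ 0.507, -0.129,  0.031])]
```

Both views and the hole spacing agree to within 2 mm (45.7 mm measured against 45). The slide direction is about (1, -0.07). Next I'll hover above the cap with the fingers set to close along the tube, and take a wrist picture.

```bash
cat >> h.py <<'E'
A=-0.07; D=np.array([np.cos(A),np.sin(A),0]); CAP=np.array([.5663,-.1677,.108])
n=(np.pi/2+A)/2; Q=np.array([0,np.cos(n),np.sin(n),0])
E
python3 - <<'E'
from h import *
print(ik(CAP+[0,0,.11],Q), ik(CAP-[0,0,.03],Q), ik(CAP-[0,0,.038]+.045*D,Q))
move_pose(CAP+[0,0,.11],Q)
f=snap("wrist","w1"); s=sense(); print(s["t"],s["tcp_pos"],s["contact_force"],proj(f,[CAP,CAP+.045*D-[0,0,.048],CAP+.09*D-[0,0,.048]]))
E
```

```text
[-4.76971113e-01  4.86203615e-01  1.52630725e+00 -4.44089210e-16
  1.12908179e+00 -4.06971113e-01] [-4.76971113e-01  6.77492633e-01  1.63565624e+00 -4.44089210e-16
  8.28443782e-01 -4.06971113e-01] [-4.48387468e-01  7.32592262e-01  1.52192199e+00 -4.44089210e-16
  8.87078402e-01 -3.78387468e-01]
1.9083 [ 0.56615242 -0.16900486  0.21800871] [-0.39789653  0.41262285  0.19418667] [[275.59293162 208.3483721 ]
 [316.77450574 197.74625872]
 [357.87873317 197.71795144]]
```

View pics/w1.png

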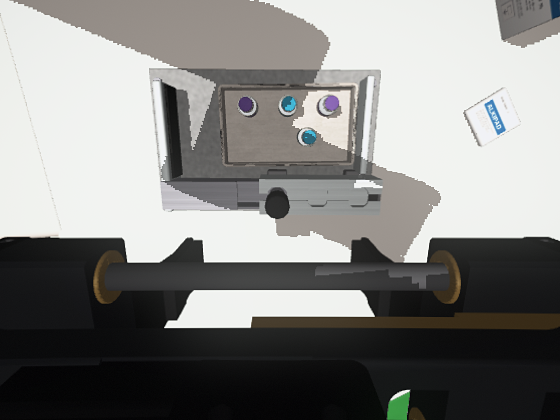

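The wrist picture shows the cap top at about (276,207), predicted (275.6,208.3). The middle hole is at about (318,198), predicted (317,198), and the tube lies level, so the measurements hold. Now I'll grip the cap.

```bash
python3 - <<'E'
from h import *
def st(m): s=sense(); print(m,round(s["t"],2),np.round(s["tcp_pos"],4),np.round(s["contact_force"],1),round(s["gripper_width"],3),round(s["gripper_force"],1))
move_l(CAP*[1,1,0]+[0,0,.085],.1); st("down")
close_gripper(15); st("closed"); sleep(.2); st("hold")
E
```

```text
down 3.39 [ 0.5668 -0.1679  0.0857] [ 0.2 -0.4 -0.4] 1.001 0.0
closed 4.44 [ 0.5663 -0.1677  0.085 ] [-1.3 -0.8 -0.1] 0.274 15.0
hold 4.64 [ 0.5663 -0.1677  0.085 ] [ 0.3  0.4 -0.7] 0.266 15.0
```

Gripped: 0.27 × 87 mm is about 23.5 mm, which matches the cap, and there is almost no side force. Now press.

```bash
python3 - <<'E'
from h import *
def st(m): s=sense(); print(m,round(s["t"],2),np.round(s["tcp_pos"],4),np.round(s["contact_force"],1),round(s["gripper_width"],3),round(s["gripper_force"],1))
P=CAP*[1,1,0]; B=-.078; d=np.array([np.cos(B),np.sin(B),0])
move_l(P+[0,0,.0706],.03); sleep(.2); st("pressed")
move_l(P+.012*d+[0,0,.0706],.03); sleep(.2); st("slid 12")
s=sense()
if np.linalg.norm(s["contact_force"][:2])<8:
    move_l(P+.045*d+[0,0,.0706],.03); sleep(.2); st("slid 45")
snap("side","s2"); a=cv2.imread("pics/s2.png")[200:310,180:340]; cv2.imwrite("pics/s2c.png",cv2.resize(a,None,fx=4.5,fy=4.5,interpolation=2))
E
```

```text
pressed 5.47 [ 0.5665 -0.1678  0.0708] [0.5 1.3 4.3] 0.27 15.0
slid 12 6.22 [ 0.5784 -0.1687  0.0706] [0.5 0.7 4. ] 0.267 15.0
slid 45 7.67 [ 0.6112 -0.1712  0.0707] [0.6 0.7 3.9] 0.273 15.0
```

View pics/s2c.png

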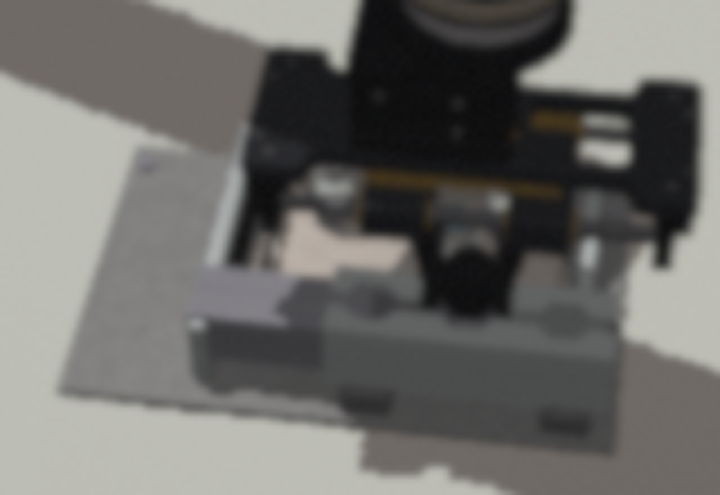

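The picture shows the plate and inner tube moved in with the cap. The cap, at crop px (467,285), sits midway between the outer hole (365,295) and the third hole (565,318). Release.

```bash
python3 - <<'E'
from h import *
ungrasp(); sleep(.2)
p=np.array(sense()["tcp_pos"]); move_l(p+[0,0,.14],.12)
f=snap("wrist","w3"); snap("side","s3"); s=sense(); print(s["t"],s["contact_force"])
T=CAP+.045*D; print(proj(f,[T,T-[0,0,.015]]), proj(load("s3"),[T,T-[0,0,.015]]))
a=cv2.imread("pics/w3.png")[60:240,140:400]; b=cv2.imread("pics/s3.png")[200:310,180:340]
a=cv2.resize(a,(520,360)); b=cv2.resize(b,(349,240),interpolation=2)
o=np.zeros((600,520,3),np.uint8); o[:360]=a; o[360:,:349]=b; cv2.imwrite("pics/f.png",o)
E
```

```text
10.575 [ 1.725033    0.48076809 -0.30367338]
[[276.43808671 211.81460841]
 [276.49238677 207.88629009]] [[284.1577386  252.37372485]
 [283.92379476 257.38154456]]
```

View pics/f.png

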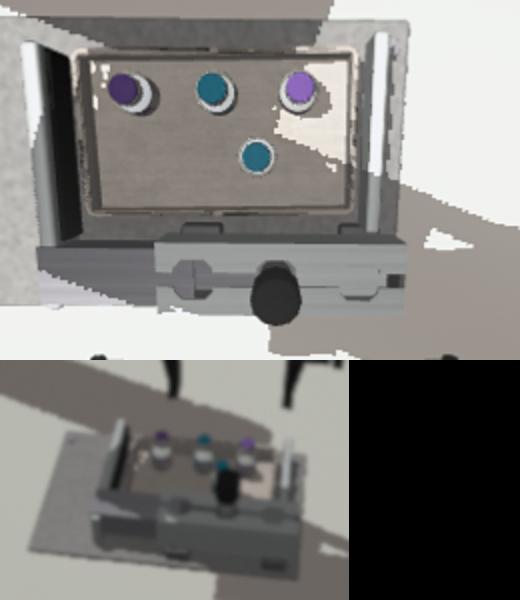

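The cap stands up in the middle hole: its top is at side px (284,252), matching the predicted popped-up position (284.2,252.4) against 257 if it were still pressed. The plate stops short of the tray and the gripper is clear.

```bash
python3 -c "
from workcell import *
print(close_job())"
```

```text
the job is handed in; nothing more can be done
None
```

The job is handed in: pictures show the tray rest's stop button popped up in the middle hole and the tray in place, at about 10.6 s of robot time; I did not touch the empty rest, and no verdict came back.

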